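Show the helper which mould to pour, and from which bowl

TASK

Show a helper what to pour where, by pointing down with the fingertips from straight above, without touching anything. First point at the middle of the deep rubber mixing bowl, fingertips no more than about 5 cm above its rim, and stay there for two seconds; then point just as closely at the pour hole (the larger hole) of the one plaster mould that also has a small vent hole, stay there for two seconds and finish still pointing at it. On the way do not come down over the other two moulds or the wide shallow bowl, and leave everything where it stands.

Things in the scene. Friction and masses are not known exactly. Their poses are not given: they have to be found in the camera images.
- mixing_bowl_rim (a point): centre of the mouth of the deep dark rubber mixing bowl (126 mm across, 71 mm high, light plaster inside; it may stand tilted by up to 1 degree), at the height of its rim, 71 mm above the table. z up
- mould_vented_pour (a point): the mould to point at, the only one of three with two holes in its top: centre of the mouth of its 32 mm pour hole, in the flat top face, 62 mm above the table; 18 mm from the block's centre along its 90 mm side. z up. Its vent, 14 mm across, is 44 mm from this point. The mould is a loose two-part block of white plaster, 76x90x62 mm
- mould_plain_a_pour (a point): a mould of the same make and size without a vent, one hole only: centre of the mouth of its 32 mm pour hole, in the flat top face, 62 mm above the table; 18 mm from the block's centre along its 90 mm side. z up
- mould_plain_b_pour (a point): the other mould without a vent, one hole only: centre of the mouth of its 32 mm pour hole, in the flat top face, 62 mm above the table; 18 mm from the block's centre along its 90 mm side. z up
- wide_bowl_rim (a point): centre of the mouth of the wide shallow cream bowl (178 mm across, 51 mm high), at rim height. z up. Not to be pointed at. Tall obstacles: a jerrycan (148x192 mm, 306 high) at the back left, near x 0.67, y 0.50, and an upright board along the left edge (y over 0.6), beside the arm's start: move towards the centre line before reaching out. Other loose things are under 110 mm high

How it is judged:
By the outcome, as a careful person would: the job done as asked, in the order asked, and still so for the second after the job is handed in, with the robot touching nothing.
It also fails if it takes over 46 s, if anything falls off the work surface, if the arm or the gripper's body presses on something with over 40 N, if the wrist force passes 120 N, or if a joint passes its speed limit or range.

ROBOT

A 6-joint arm with a two-finger parallel gripper is mounted at the origin on a cart in front of the work surface, level with it; the furniture and walls round the work are solid. World frame = base frame: x ahead of the robot, y to its left, z up, the work surface at z = 0. Lengths are in m, angles in rad, forces in N, time in s.
With the tool pointing down it reaches from about 0.375 to 0.975 m from the base axis. Payload 3.8 kg.
Tool frame: the origin (TCP) lies between the finger pads, 19 mm behind the fingertips; this is the grasp point; z points along the fingers, y is the line along which they close (so a half turn about z gives the same grasp; the last joint's range is limited). The gripper opens to 85 mm and grips with 20 to 120 N. Pads are 22 mm wide; open, the fingers measure 114 mm over their backs; the gripper's body (76 mm by 85 mm) begins 54 mm behind the grasp point. The pads swing forward as they close: fully open they stand 13 mm farther back than shut.
Start: joints at [1.103, 0.264, 1.604, -0, 1.274, -0.037], TCP at [0.282, 0.613, 0.25] pointing down, gripper open.
Joint ranges: [-2.63, 2.63], [-0.94, 2.18], [0.31, 2.57], [-1.31, 4.45], [0, 2.66], [-2.55, 2.55]. Speed limits (rad/s): [2.57, 2.57, 3.14, 3.14, 3.14, 3.14].

INTERFACE

Orientations are given as a rotation vector (axis times angle).
In Python, from workcell import bot gives the robot as it stands.
- The arm moves only by the tool step_arm, never from a script. Its argument "motion" is a list of rows, each a list of 5 numbers: the finger opening in cm, from 0 to 8.54, then the shift along the tool's x, y, z in cm, then the turn about the tool's z in degrees. In form: [[claw, dx, dy, dz, twist], ...]. A call has 1 to 20 rows; each row is the pose to reach, as a shift and turn from the pose commanded when the call began, along the tool's axes at that moment; what a row does not reach only later rows make up. A row lasts 1/10 s, in which the tool goes at most 50 mm and 8.59 degrees, less where a joint would pass 70% of its speed; a pose out of reach is approached as far as the arm can. A call with a gripper value outside its range is refused whole. The fingers move at their own pace and stop on an object; "force" is the grip in N (left out, the last holds). Time passes only in rows, so rows that repeat a pose let the fingers close. It gives the time, the measured TCP pose, the force, the opening and the grip force at its end, in the units of the state.
- bot.read_state(): the state, without advancing time (a new reading comes with each control period).
- bot.read_camera(name): name is "side" or "top"; returns (picture, depth): 400x640x3 uint8, red, green, blue; 400x640 float32, m along the optical axis (not along the pixel's ray), 0 where there is no reading.
- bot.calibration(name): a dict with "mtx" (3x3 intrinsics, pixels), "origin" and "orientation" of the camera in the world. Camera axes: x right, y up, looking along -z (the intrinsics and any distortion apply to the point x, -y, -z); pixel columns grow to the right and rows downward; lengths in m; the calibration is good to about 2 mm. A picture is of the moment at which its call begins. calibration takes no time and is no camera call.
- bot.finish_job(): hands the job in; it is judged then, once.
The state is a dict: "time": time; "q": joint angles; "joint_vel": joint speeds; "joint_torque": joint torques, N m; "tool_pos": TCP position; "tcp_rot": TCP orientation; "wrist_force": force on the tool from outside, world axes, zero at the start; "torque": the same for the moment, N m; "width": opening from 0.0 (shut) to 1.0 (fully open); "grip_force": force on a finger pad.
Only numpy, scipy, OpenCV 4.12 (cv2) and the standard library are available. Lean on these libraries where they do the work, as an engineer would, in place of code of your own. Each camera call takes 0.05 s, during which the arm holds its last target. There are 200 camera calls.

## Working session

There is one attempt and no reset: what is moved stays moved. The work goes in short steps, Python scripts to look and compute and a tool call to move; the robot and the scene stay as the last step left them, time stands still between calls to the robot, and variables do not carry over. Pictures are saved under pics/ and viewed, at most 10 in all, crops included, and the job is handed in when it is done.

Besides the shell and the picture viewer there is one more tool, called after ">>>" as name(argument=value, ...) on one line, values as JSON. step_arm: Moves the arm, as the interface text tells. Its arguments: {"type":"object","properties":{"motion":{"type":"array","items":{"type":"array","items":{"type":"number"}}},"force":{"type":"number"}},"required":["motion"]}

```bash
mkdir -p pics; cat > h.py <<'E'
from workcell import bot
import numpy as np, cv2
from scipy.spatial.transform import Rotation as R
def cam(n):
    c=bot.calibration(n); o=np.array(c["orientation"],float)
    M=o if o.shape==(3,3) else (R.from_rotvec(o).as_matrix() if o.size==3 else R.from_quat(o).as_matrix())
    return np.array(c["mtx"]),np.array(c["origin"]),M,c
def cloud(n,d):
    K,t,M,c=cam(n); v,u=np.indices(d.shape)
    P=np.stack([(u-K[0,2])/K[0,0]*d,-(v-K[1,2])/K[1,1]*d,-d],-1)
    return P@M.T+t
E
python3 - <<'E'
from h import *
for n in("top","side"):
    p,d=bot.read_camera(n); np.savez(f"{n}.npz",p=p,d=d); cv2.imwrite(f"pics/{n}1.png",p[...,::-1]); print(bot.calibration(n))
s=bot.read_state(); print(s["tool_pos"],s["tcp_rot"],s["time"])
E
```

```text
{'mtx': array([[505.09477182,   0.        , 311.13065554],
       [  0.        , 505.09477182, 201.36971799],
       [  0.        ,   0.        ,   1.        ]]), 'origin': array([0.49453043, 0.16272086, 0.93500972]), 'orientation': array([ 0.04720055, -0.03357904, -1.55133045])}
{'mtx': array([[402.67374761,   0.        , 316.52116041],
       [  0.        , 402.67374761, 206.14957635],
       [  0.        ,   0.        ,   1.        ]]), 'origin': array([ 0.35521645, -0.53824124,  0.55189027]), 'orientation': array([ 0.99407837, -0.13186164, -0.29187501])}
[0.28160915 0.61275016 0.24877896] [-0.67145564 -3.06846162  0.00314905] 0.1
```

View pics/top1.png

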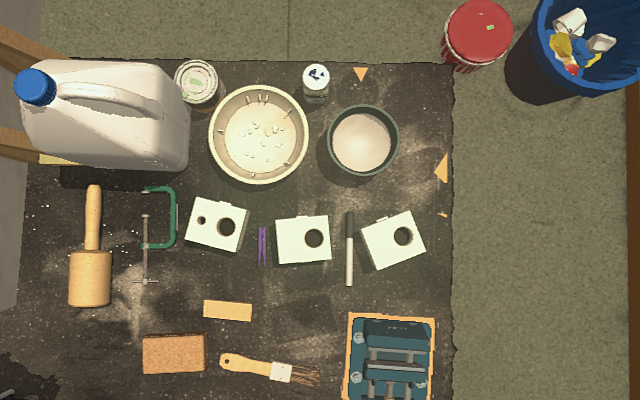

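View pics/side1.png

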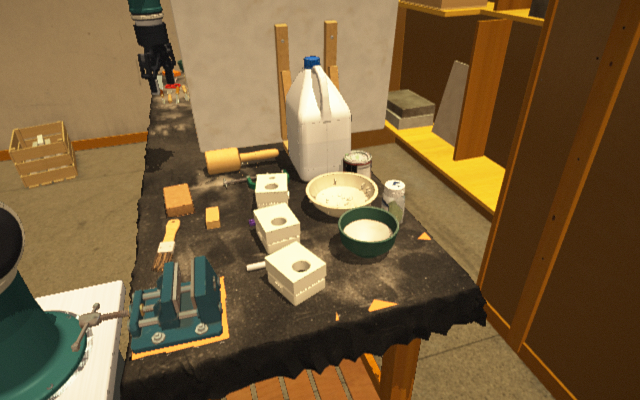

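The top view shows the dark mixing bowl at about (363,141) and the wide bowl at (259,134). The vented mould is the left one, with its vent near (201,220) and pour hole near (227,227). The plain moulds' holes are at (314,238) and (403,236).

```bash
cat > m.py <<'E'
from h import *
f=np.load("top.npz"); p,d=f["p"],f["d"]; C=cloud("top",d); K,t,M,c=cam("top")
def px(u,v,z):
    r=M@np.array([(u-K[0,2])/K[0,0],-(v-K[1,2])/K[1,1],-1]); return t+r*(z-t[2])/r[2]
print("table z",np.median(C[280:300,200:320,2]))
for nm,(u,v) in dict(vented=(218,224),a=(303,240),b=(393,240)).items():
    w=C[v-35:v+35,u-40:u+40]; m=(abs(w[...,2]-.062)<.008)
    n,l,s,ce=cv2.connectedComponentsWithStats(m.astype(np.uint8)); k=1+s[1:,4].argmax(); m=l==k
    r=cv2.minAreaRect((w[m][:,:2]*1000).astype(np.float32)); print(nm,"z",np.median(w[m][:,2]),"rect mm",r)
g=cv2.cvtColor(p,cv2.COLOR_RGB2GRAY)
for nm,(u,v,h) in dict(pour=(227,227,14),vent=(201,220,8)).items():
    q=(g[v-h:v+h+1,u-h:u+h+1]<130).astype(np.uint8); n,l,s,ce=cv2.connectedComponentsWithStats(q)
    k=1+s[1:,4].argmax(); cu,cv_=ce[k]+[u-h,v-h]; print(nm,cu,cv_,s[k],px(cu,cv_,.062))
m=((C[...,2]>.062)&(C[...,2]<.08)); m[:,:320]=0; m[:,405:]=0; m[:95]=0; m[190:]=0
P=C[m]; ce,r=cv2.minEnclosingCircle((P[:,:2]*1000).astype(np.float32)); print("bowl",ce,r,np.median(P[:,2]),len(P))
print("bowl px",px(363,141,.071))
s=bot.read_state(); T=R.from_rotvec(s["tcp_rot"]).as_matrix(); print("T",T.round(3))
E
python3 m.py
```

```text
table z 0.001259428469190027
vented z 0.06282357292519697 rect mm ((497.0119323730469, 335.15716552734375), (91.1633529663086, 76.06660461425781), 76.29611206054688)
a z 0.06271697394628539 rect mm ((474.1083068847656, 182.88250732421875), (76.0858383178711, 89.90072631835938), 6.537114143371582)
b z 0.06262950298894165 rect mm ((475.72601318359375, 27.599842071533203), (76.23040771484375, 90.69731140136719), 22.48106575012207)
pour 225.70817120622567 226.4591439688716 [  4   5  18  18 257] [0.49330038 0.31756121 0.062     ]
vent 201.11363636363637 219.97727272727272 [ 5  5  7  8 44] [0.50367839 0.36049044 0.062     ]
bowl (663.698486328125, 99.26606750488281) 85.70598602294922 0.06978261831471044 877
bowl px [0.64481449 0.08336092 0.071     ]
T [[-0.909  0.418 -0.001]
 [ 0.418  0.909 -0.002]
 [ 0.    -0.002 -1.   ]]
```

```bash
cat >> m.py <<'E'
print("--")
n,l,s_,_=cv2.connectedComponentsWithStats(m.astype(np.uint8)); P=C[l==1+s_[1:,4].argmax()]
ce,r=cv2.minEnclosingCircle((P[:,:2]*1000).astype(np.float32)); print("bowl",ce,r,len(P))
(eu,ev),ax,an=cv2.fitEllipse(cv2.findContours((l==1+s_[1:,4].argmax()).astype(np.uint8),cv2.RETR_EXTERNAL,cv2.CHAIN_APPROX_NONE)[0][0])
print(eu,ev,ax,px(eu,ev,.071))
for g_ in([.645,.083],[.4933,.3176]): print(T.T@(np.array([*g_,.25])-s["tool_pos"])*100)
E
python3 m.py | sed '1,/--/d'
```

```text
bowl (648.0675048828125, 82.52582550048828) 64.09762573242188 873
363.14910888671875 139.63031005859375 (71.64642333984375, 73.02130126953125) [0.64719579 0.08313762 0.071     ]
[-55.14301843 -32.95664355  -0.05839859]
[-31.56135228 -17.97650082  -0.08747723]
```

>>> step_arm(motion=[[8,-1,-1,0,0],[7,-3,-3.2,0,0],[6,-6,-6.3,0,0],[5,-9,-9.5,0,0],[4,-12,-12.6,0,0],[3,-15,-15.8,0,0],[2,-18,-19,0,0],[1,-21,-22.1,0,0],[0,-24,-25.3,0,0],[0,-27,-28.4,0,0],[0,-30,-31.6,0,0],[0,-32.5,-34.2,0,0],[0,-33.5,-35.3,0,0],[0,-33.7,-35.5,0,0],[0,-33.7,-35.5,0,0],[0,-33.7,-35.5,0,0]])

```text
time: 1.7
tool_pos: [0.4394, 0.1505, 0.2499]
tcp_rot: [-0.671, -3.069, -0.0]
wrist_force: [0.5, -0.4, -0.2]
width: 0.002
grip_force: 0.0
```

```bash
cat > g.py <<'E'
from h import *
import sys
s=bot.read_state(); T=R.from_rotvec(s["tcp_rot"]).as_matrix(); print(s["time"],s["tool_pos"],s["width"],s["wrist_force"].round(1),T[:,2].round(3))
for g in([.6475,.083,.12],[.4933,.3176,.11]): print((T.T@(np.array(g)-s["tool_pos"])*100).round(2))
E
python3 g.py
```

```text
1.7 [0.43938222 0.15050668 0.24986072] 0.002338228761591347 [ 0.5 -0.4 -0.2] [-0.  0. -1.]
[-21.74   2.55  12.98]
[ 2.06 17.43 13.99]
```

>>> step_arm(motion=[[0,-1,0.1,0,0],[0,-4,0.5,0,0],[0,-7,0.8,0,0],[0,-10,1.2,0,0],[0,-13,1.5,0,0],[0,-16,1.9,0,0],[0,-19,2.2,0,0],[0,-21,2.5,0,0],[0,-21.7,2.5,0,0],[0,-21.7,2.5,1,0],[0,-21.7,2.5,3,0],[0,-21.7,2.5,5,0],[0,-21.7,2.5,7,0],[0,-21.7,2.5,9,0],[0,-21.7,2.5,11,0],[0,-21.7,2.5,12.5,0],[0,-21.7,2.5,13,0],[0,-21.7,2.5,13,0],[0,-21.7,2.5,13,0]])

```text
time: 3.6
tool_pos: [0.6479, 0.0824, 0.1209]
tcp_rot: [0.671, 3.068, 0.001]
wrist_force: [0.7, -0.5, 0.3]
width: -0.0
grip_force: 0.0
```

```bash
python3 g.py; python3 -c "
from h import *
v=[]
for n in('top','side'):
    p,d=bot.read_camera(n); v.append(p[50:270,180:430] if n=='top' else p[100:320,220:470])
cv2.imwrite('pics/b.png',np.hstack(v)[...,::-1])"
```

```text
3.6 [0.64792335 0.08237013 0.12087289] -0.00042620129174592155 [ 0.7 -0.5  0.3] [ 0.001  0.    -1.   ]
[0.06 0.04 0.09]
[23.87 14.92  1.07]
```

View pics/b.png

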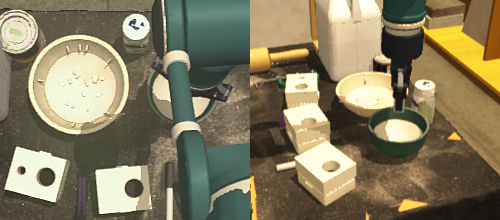

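The crops show the closed fingertips just above the middle of the dark bowl (about (400,108) in the side half), touching nothing. I'll hold there, then lift and go to the mould.

>>> step_arm(motion=[[0,0,0,0,0],[0,0,0,0,0],[0,0,0,0,0],[0,0,0,0,0],[0,0,0,0,0],[0,0,0,0,0],[0,0,0,0,0],[0,0,0,0,0],[0,0,0,0,0],[0,0,0,0,0],[0,0,0,0,0],[0,0,0,0,0],[0,0,0,0,0],[0,0,0,0,0],[0,0,0,0,0],[0,0,0,0,0],[0,0,0,0,0],[0,0,0,0,0],[0,0,0,0,0],[0,0,0,0,0]])

```text
time: 5.7
tool_pos: [0.6474, 0.0821, 0.12]
tcp_rot: [0.671, 3.069, -0.0]
wrist_force: [-0.0, -0.2, -0.7]
width: 0.001
grip_force: 0.0
```

>>> step_arm(motion=[[0,0,0,0,0],[0,0,0,0,0],[0,0,0,0,0],[0,0,0,0,0],[0,0,0,0,0],[0,0,0,0,0],[0,0,0,-1,0],[0,0,0,-3,0],[0,0,0,-6,0],[0,0,0,-9,0],[0,0,0,-12,0],[0,0,0,-13,0],[0,0,0,-13,0]])

```text
time: 7.0
tool_pos: [0.6488, 0.0822, 0.2529]
tcp_rot: [0.67, 3.064, 0.002]
wrist_force: [-0.0, -0.6, 0.4]
width: -0.001
grip_force: 0.0
```

>>> step_arm(motion=[[0,1,0.6,0,0],[0,3,1.9,0,0],[0,6,3.8,0,0],[0,9,5.6,0,0],[0,12,7.5,0,0],[0,15,9.4,0,0],[0,18,11.3,0,0],[0,21,13.1,0,0],[0,23,14.4,0,0],[0,23.8,14.9,0,0],[0,23.8,14.9,0,0],[0,23.8,14.9,0,0]])

```text
time: 8.2
tool_pos: [0.4932, 0.3162, 0.2489]
tcp_rot: [-0.671, -3.068, 0.003]
wrist_force: [0.2, 0.0, -0.3]
width: 0.001
grip_force: 0.0
```

```bash
python3 g.py
```

```text
8.2 [0.49318459 0.31623658 0.24887516] 0.000585716837369697 [ 0.2  0.  -0.3] [-0.001 -0.001 -1.   ]
[-23.76 -14.73  12.9 ]
[ 0.04  0.15 13.89]
```

>>> step_arm(motion=[[0,0,0.1,1,0],[0,0,0.1,3,0],[0,0,0.1,5,0],[0,0,0.1,7,0],[0,0,0.1,9,0],[0,0,0.1,11,0],[0,0,0.1,13,0],[0,0,0.1,13.9,0],[0,0,0.1,13.9,0],[0,0,0.1,13.9,0],[0,0,0.1,13.9,0]])

```text
time: 9.3
tool_pos: [0.4949, 0.3181, 0.1123]
tcp_rot: [0.672, 3.067, 0.002]
wrist_force: [-0.1, -0.1, -0.4]
width: -0.001
grip_force: 0.0
```

```bash
python3 g.py; python3 -c "
from h import *
v=[]
for n in('top','side'):
    p,d=bot.read_camera(n); v.append(p[50:270,150:400] if n=='top' else p[100:320,180:430])
cv2.imwrite('pics/c.png',np.hstack(v)[...,::-1])"
```

```text
9.3 [0.49488187 0.31811392 0.11227708] -0.0006792033009963144 [-0.1 -0.1 -0.4] [ 0.002  0.001 -1.   ]
[-23.69 -14.98  -0.77]
[ 0.12 -0.11  0.23]
```

View pics/c.png

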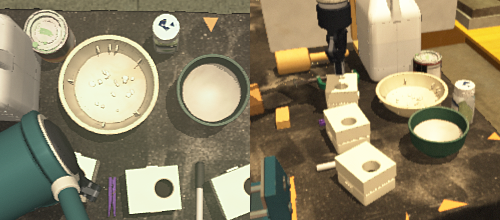

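>>> step_arm(motion=[[0,0,0,0,0],[0,0,0,0,0],[0,0,0,0,0],[0,0,0,0,0],[0,0,0,0,0],[0,0,0,0,0],[0,0,0,0,0],[0,0,0,0,0],[0,0,0,0,0],[0,0,0,0,0],[0,0,0,0,0],[0,0,0,0,0],[0,0,0,0,0],[0,0,0,0,0],[0,0,0,0,0],[0,0,0,0,0],[0,0,0,0,0],[0,0,0,0,0],[0,0,0,0,0],[0,0,0,0,0]])

```text
time: 11.4
tool_pos: [0.4938, 0.3178, 0.111]
tcp_rot: [-0.671, -3.069, 0.0]
wrist_force: [0.4, -0.1, 0.9]
width: -0.002
grip_force: 0.0
```

>>> step_arm(motion=[[0,0,0,0,0],[0,0,0,0,0],[0,0,0,0,0],[0,0,0,0,0],[0,0,0,0,0],[0,0,0,0,0]])

```text
time: 12.0
tool_pos: [0.4938, 0.3178, 0.111]
tcp_rot: [-0.672, -3.069, -0.0]
wrist_force: [-0.8, 0.3, -0.5]
width: 0.003
grip_force: 0.0
```

The crops show the fingertips just above the vented mould (about (338,75) in the side half). Its hole sits a little lower in the view, which fits a 3 cm gap, and nothing has moved.

```bash
python3 -c "
from workcell import bot
print(bot.finish_job())"
```

```text
the job is handed in; nothing more can be done
None
```

The arm pointed at the middle of the mixing bowl and then at the vented mould's pour hole, fingertips about 3 cm above each for over two seconds, and finished still over the hole at 12 s with no contact seen; the job is handed in.

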